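# Roll the battery home in the solar lantern and switch it on

## Robot

A 6-joint arm with a two-finger parallel gripper is mounted at the origin on the work surface. World frame = base frame: x ahead of the robot, y to its left, z up, the work surface at z = 0. Lengths are in m, angles in rad, forces in N, time in s.
With the tool pointing down it reaches from about 0.225 to 0.875 m from the base axis. Payload 3.4 kg.
Tool frame: the origin (TCP) lies at the very end of the fingers, on their centre line; the grasp point (between the pads) lies 19 mm behind it; z points along the fingers, x is the direction in which the jaws open and shut, and the axes are right-handed (so a half turn about z gives the same grasp; the last joint's range is limited). The gripper opens to 85 mm and grips with 20 to 120 N. Pads are 22 mm wide; open, the fingers measure 114 mm over their backs; the gripper's body (76 mm by 85 mm) begins 54 mm behind the grasp point. The pads swing forward as they close: fully open they stand 13 mm farther back than shut.
Start: joints at [-1.422, 0.276, 1.505, -0, 1.361, -0.121], TCP at [0.153, -0.554, 0.231] pointing down, gripper open.
Joint ranges: [-2.89, 2.89], [-0.75, 2.08], [0.22, 2.7], [-1.18, 4.32], [0.11, 2.71], [-2.7, 2.7]. Speed limits (rad/s): [2.57, 2.57, 3.14, 3.14, 3.14, 3.14].

## Interface

Orientations are given as a unit quaternion [w, x, y, z].
In Python, from rig import manip gives the robot as it stands.
- The arm moves only by the tool carry_out, never from a script. Its argument "series" is a list of rows, each a list of 2 entries, a list of its own where there are three numbers: the shift along the tool's x, y, z in mm, then the turn about the tool's z in degrees. A call has 1 to 10 rows; each row shifts and turns the pose as measured when the row begins, along the tool's axes as they then stand; what a row does not reach is not made up. A row lasts 1/12 s, in which the tool goes at most 41.7 mm and 7.16 degrees, less where a joint would pass 70% of its speed; a pose out of reach is approached as far as the arm can. A call is refused whole if a number of a shift passes 41.7 or a number of a turn 7.16, either way. A call with a gripper value outside its range is refused whole. "fingers" is the finger opening in mm, from 0 to 85.4, set as the call begins (left out, the last holds). The fingers move at their own pace and stop on an object; "squeeze" is the grip in N (left out, the last holds). Time passes only in rows, so rows that do not move let the fingers close. It gives the time, the measured TCP pose, the force and the opening at its end, in the units of the state.
- manip.get_state(): the state, without advancing time (a new reading comes with each control period).
- manip.get_image(name): name is "scene" or "side" or "wrist"; returns a dict with "frame" (480x640x3 uint8, blue, green, red), "K" (3x3 intrinsics, pixels), "k1" (the pictures are not rectified: a ray, as slopes to the right and down, at radius r is drawn at 1 + k1 r^2 times it, then the intrinsics apply), "rvec" (rotation vector, rad) and "tvec" (3), from world to camera coordinates, as OpenCV has them; the wrist camera has in their place "mount" (4x4, takes a point from camera to tool coordinates, whose origin is the TCP and whose axes are the tool frame's). Camera axes: x right, y down, z forward; pixel columns grow to the right and rows downward; lengths in m; the calibration is good to about 2 mm. A picture is of the moment at which its call begins: read the wrist's pose just before it. There is no depth.
- manip.sign_off(): hands the job in, once; it reports no verdict.
The state is a dict: "clock": time; "qpos": joint angles; "qd": joint speeds; "effort": joint torques, N m; "position": TCP position; "ee_rot": TCP orientation; "contact_force": force on the tool from outside, world axes, zero at the start; "moment": the same for the moment, N m; "width": finger opening in m.
Only numpy, scipy, OpenCV 4.12 (cv2) and the standard library are available. Lean on these libraries where they do the work, as an engineer would, in place of code of your own. Each camera call takes 0.05 s, during which the arm holds its last target. There are 200 camera calls.

## Task

Roll the blue battery along the solar lantern's runway by pushing slowly and gently on its side, past the two orange latches and against the sprung copper contact, just far enough that both latches drop behind it and hold it there when you let go; do not ram it into the contact, flick it or lift it. Then flip the red toggle switch on the lantern's base over to on. Leave everything else on the table where it is.

Things in the scene. Friction and masses are not known exactly. Their poses are not given: they have to be found in the camera images.
- lantern: Fixed solar lantern unit. Origin on the table under the runway's centre line; +x = the way the battery rolls in, +y left, z up. In its frame, mm: grey runway floor, top z 6, x -140 to 85; side rails, inner faces y +-73, tops z 28; lip at x -137, 11 high; lantern column at (-20, 172), radius 58, 163 tall.
- seat (a point): Point on the runway floor of the lantern, at x = 16 mm, y = 0, z = 6 mm in its frame: the latched battery's centre is nominally right above it. The grey end block that carries latches and contact was clamped by hand: block, latches, contact and true seat lie together up to 12 mm nearer or farther along x than nominal, unmeasured; feel for them.
- contact_nominal (a point): Point 35 mm from the lantern's origin along x, 27 mm up: nominal face (+-12 mm, see seat) of the sprung copper contact plate, 120 mm wide. It pushes back 0.8 N at touch, 0.8 N more per mm. Latches drop at about 8 mm (7 N, plus up to 5 N friction); it bottoms at 11 mm (10 N plus friction). Over 20 N on the battery damages it. Back wall behind it, 51 mm tall.
- battery: Loose blue cylinder with copper end bands, diameter 40 mm, length 140 mm along its own y, 0.2 to 0.45 kg; origin at its centre (x and z turn as it rolls). Lies across the runway, centre at z = 26 mm, 3 mm spare at each end. Smooth hard shell (friction about 0.25). Rolls easily: pushed fast it runs on ahead of the pusher.
- latch_left (a joint): Left orange flap, 22 wide x 11 mm tall, on a pin 48 mm up, nominally at lantern x = 0, y 47 to 69 mm, between 60 mm posts at y +-88; the middle 90 mm is free for a finger. Rad: 0 hangs free; positive (to 1.5) while the battery lifts it inwards (under 3 N); -0.12 (its stop) when a latched, released battery presses back on it. -0.12 = latched, 0 = not.
- latch_right (a joint): Right orange latch, the mirror image of the left one; same angles.
- toggle_tip (a point): Centre of the red ball (26 mm in diameter) at the tip of the toggle lever on the right of the lantern's base. The lever pivots, 50 mm from the ball's centre, on an axle along the lantern's y, 28 mm above the table, at x = -30, y = -150 mm in the lantern's frame; its black housing is 70 x 50 mm, 31 mm tall.
- toggle (a joint): Toggle switch angle in rad: 0 = off (leaning 0.5 rad towards the lantern's -x), 1.0 = fully on (leaning 0.5 rad towards the lantern's +x). Needs about 2 N at the ball and stays where it is left.
- brush: Grill brush with steel head and bamboo handle, 310 mm long, lying on the table; origin under its middle. Leave alone.
- coaster_a: Grey hard silicone coaster, 90 mm across, 8 mm thick; origin under its centre. Leave alone.
- coaster_b: The other grey coaster, same size. Leave alone.
- tray: Bamboo tray, 200 x 300 x 30 mm; origin under its centre. Leave alone.
- pot: Small green plastic plant pot, 86 mm across, 75 mm tall (110 with the plant); origin under its centre. Leave alone.
- tumbler: Clear plastic tumbler, 70 mm across, 90 mm tall; origin under its centre. Leave alone.
There are look-alikes about, which are no part of the job. Of the things that look like the battery, the largest one is meant.

How it is judged:
On the way, in this order (a step that is already met when the one before it is completed fails the run):
1. the battery is latched: let go, it presses both latches back on their stops (value of joint each of latch_left, latch_right below -0.06 rad and x of battery in the frame of lantern between 0.001 and 0.033 m and z of battery in the frame of lantern below 0.03 m and angle between the y axis of battery and the y axis of lantern, either way round below 0.06 rad and value of joint toggle below 0.5 rad), for 0.3 s.
2. the toggle is flipped on with the battery latched (value of joint each of latch_left, latch_right below -0.06 rad and x of battery in the frame of lantern between 0.001 and 0.033 m and z of battery in the frame of lantern below 0.03 m and angle between the y axis of battery and the y axis of lantern, either way round below 0.06 rad and value of joint toggle above 0.85 rad), for 0.2 s.
At the end, for the whole second after the job is handed in: The battery lies at rest on the runway's seat (1 to 33 mm past the lantern's origin, not raised more than 4 mm, square within 0.06 rad), held between the sprung contact and both latches, which it presses back on their stops (each latch angle below -0.06 rad); the toggle is on (above 0.85 rad) (all of step 2 and linear speed of battery below 0.01 m/s); the robot touches nothing.
It fails at once if the battery is pushed with more than 20 N (contact force between the arm and battery above 20 N).
It fails at once if the fingers push the battery with more than 20 N (contact force between the fingers and battery above 20 N).
It fails at once if the battery is flicked, running faster than 0.3 m/s (linear speed of battery above 0.3 m/s).
It fails at once if the battery is lifted more than 10 mm off the runway (z of battery in the frame of lantern above 0.036 m).
It fails at once if something else on the table is shifted by more than 25 mm (distance of any of brush, coaster_a, coaster_b, tray, pot, tumbler from where it was at the start of the episode above 0.025 m).
It also fails if it takes over 61 s, if anything falls off the work surface, if the arm or the gripper's body presses on something with over 40 N, if the wrist force passes 120 N, or if a joint passes its speed limit or range.

## Working session

There is one attempt and no reset: what is moved stays moved. The work goes in short steps, Python scripts to look and compute and a tool call to move; the robot and the scene stay as the last step left them, time stands still between calls to the robot, and variables do not carry over. Pictures are saved under pics/ and viewed, about 8 in all and at most 12, crops included, and the job is handed in when it is done.

Besides the shell and the picture viewer there is one more tool, called after "Call:" as name(argument=value, ...) on one line, values as JSON. carry_out: Moves the arm, as the interface text tells. Its arguments: {"type":"object","properties":{"series":{"type":"array","items":{"type":"array"}},"fingers":{"type":"number"},"squeeze":{"type":"number"}},"required":["series"]}

```bash
mkdir -p pics; ls
cat > h.py <<'E'
import numpy as np, cv2
from scipy.spatial.transform import Rotation as R
from rig import manip
def cam(im):
    return cv2.Rodrigues(np.array(im["rvec"],float))[0], np.array(im["tvec"],float).ravel(), np.array(im["K"],float), float(im["k1"])
def ray(im,px):
    Rm,t,K,k1=cam(im)
    u=cv2.undistortPoints(np.array([[px]],float),K,np.array([k1,0,0,0]))[0,0]
    return -Rm.T@t, Rm.T@np.array([u[0],u[1],1.])
def onz(im,px,z):
    c,d=ray(im,px); return c+d*(z-c[2])/d[2]
def proj(im,P):
    return cv2.projectPoints(np.array(P,float).reshape(-1,3),np.array(im["rvec"],float),np.array(im["tvec"],float),np.array(im["K"],float),np.array([float(im["k1"]),0,0,0]))[0].reshape(-1,2)
E
python3 - <<'E'
from h import *
import pickle
for n in("scene","side"):
    im=manip.get_image(n); pickle.dump(im,open(n+".pkl","wb")); cv2.imwrite(f"pics/{n}0.png",im["frame"]); print(n,im["k1"],ray(im,(320,240)))
s=manip.get_state(); print(s)
E
```

```text
pics
scene -0.18492756164633628 (array([ 1.26890821, -0.94793721,  0.99757522]), array([-0.47665392,  0.63822969, -0.60463535]))
side -0.04024740809534997 (array([0.47311398, 1.00997916, 1.14008155]), array([ 0.05045199, -0.67871775, -0.73267783]))
{'clock': 0.1, 'qpos': array([-1.42200472e+00,  2.76551571e-01,  1.50600952e+00, -2.20422836e-05,
        1.36071142e+00, -1.20995046e-01]), 'qd': array([-0.00190926, -0.00173011, -0.00410756, -0.00064586,  0.00056243,
        0.00174272]), 'effort': array([ 1.28238851e-03, -4.17699087e+01, -2.46405494e+01, -3.11708436e-04,
        5.80386069e-03, -8.58475914e-06]), 'position': array([ 0.15317133, -0.55373056,  0.23051373]), 'ee_rot': array([-5.77880877e-04,  7.95779293e-01, -6.05586172e-01, -6.09628571e-04]), 'contact_force': array([-0.97905882,  0.02013232,  0.27576408]), 'moment': array([-0.01863367, -0.00930579, -0.01688943]), 'width': 0.08578103983061434}
```

View pics/scene0.png

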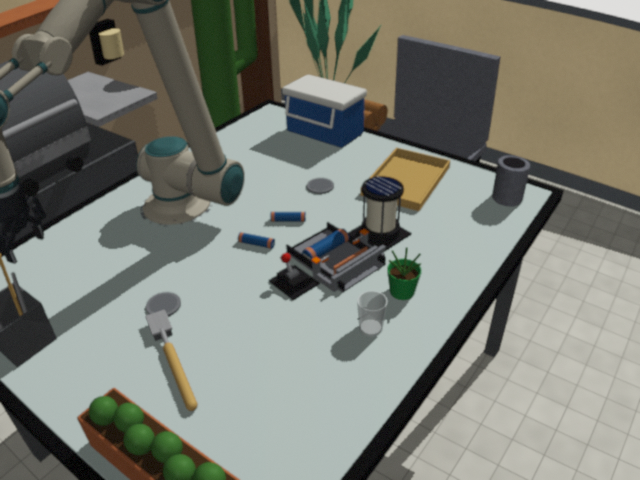

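View pics/side0.png

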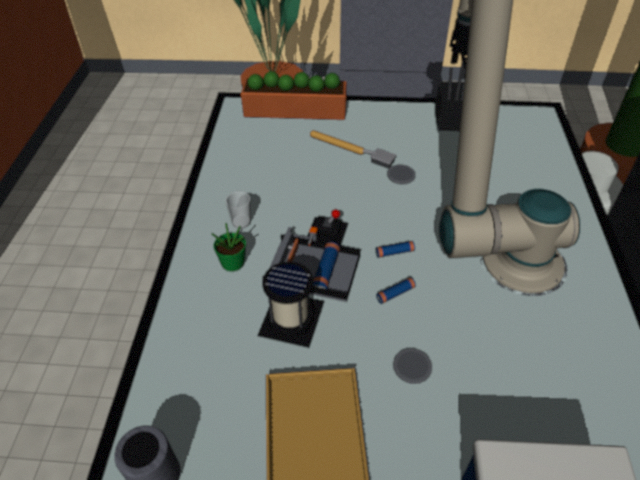

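Candidates for the battery: scene (325,243), on the runway and largest; look-alikes at (288,216) and (256,240), loose on the table. In the side view they are at (328,262), (395,249) and (397,289). I choose the one on the runway. One close crop will check that.

Run:
```python
import pickle,cv2,numpy as np
a=pickle.load(open("scene.pkl","rb"))["frame"][165:305,255:425]; b=pickle.load(open("side.pkl","rb"))["frame"][200:350,250:420]
a=cv2.resize(a,(400,330),interpolation=cv2.INTER_CUBIC) if 0 else cv2.resize(a,None,fx=4,fy=4,interpolation=cv2.INTER_CUBIC)
b=cv2.resize(b,None,fx=4,fy=4,interpolation=cv2.INTER_CUBIC)
cv2.imwrite("pics/ca.png",a);cv2.imwrite("pics/cb.png",b)
```

```text
(no output)
```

View pics/ca.png

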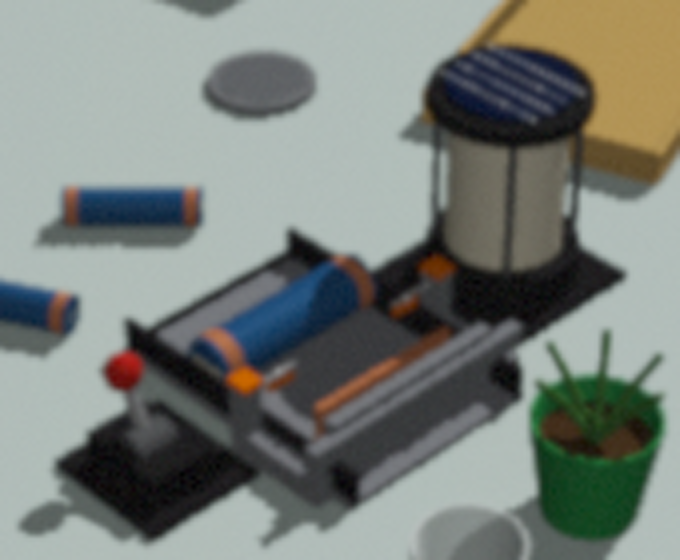

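View pics/cb.png

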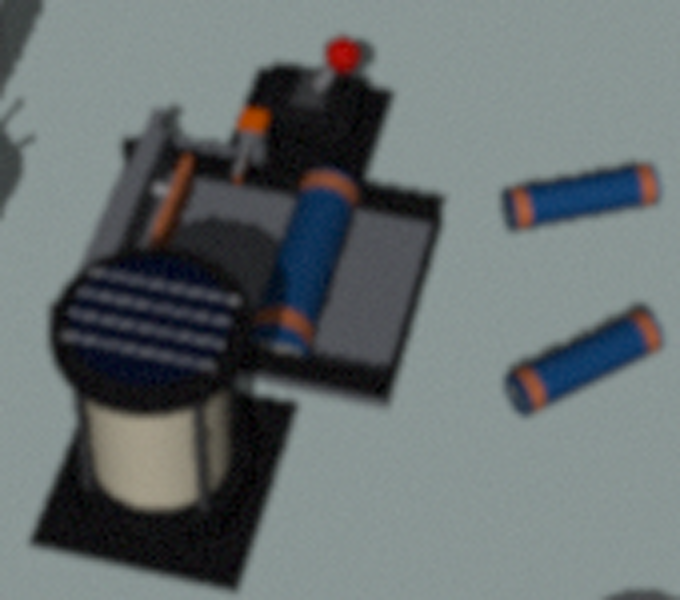

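The crops show the chosen battery lying across the runway. It is clearly longer than the two loose cells, so the choice holds. The ball is at about scene crop (125,370) and side crop (343,55). Next I fit the lantern pose from the ball, the column top and the post caps.

```bash
cat > fit.py <<'E'
from h import *
import pickle
from scipy.optimize import least_squares
S=pickle.load(open("scene.pkl","rb"));D=pickle.load(open("side.pkl","rb"))
def tri(p,q):
    A=[];b=[]
    for im,x in((S,p),(D,q)):
        c,d=ray(im,x); d/=np.linalg.norm(d); M=np.eye(3)-np.outer(d,d); A.append(M); b.append(M@c)
    return np.linalg.lstsq(np.vstack(A),np.hstack(b),rcond=None)[0]
def blob(im,off,sz,f):
    c=im["frame"][off[1]:off[1]+sz[1],off[0]:off[0]+sz[0]]; h=cv2.cvtColor(c,cv2.COLOR_BGR2HSV).astype(int)
    m=f(h).astype(np.uint8); n,l,s,ce=cv2.connectedComponentsWithStats(m)
    return [(s[i,4],ce[i]+off) for i in range(1,n) if s[i,4]>5], m
red=lambda h:((h[...,0]<6)|(h[...,0]>172))&(h[...,1]>170)&(h[...,2]>90)
org=lambda h:(h[...,0]>6)&(h[...,0]<16)&(h[...,1]>200)&(h[...,2]>140)
so,do=(255,165),(250,200)
for n,f in(("red",red),("org",org)):
    print(n,blob(S,so,(170,140),f)[0],blob(D,do,(170,150),f)[0])
cv=lambda c,o:(np.array(c)+.5)/4-.5+o
rs=max(blob(S,so,(170,140),red)[0],key=lambda a:a[0])[1]; rd=max(blob(D,do,(170,150),red)[0],key=lambda a:a[0])[1]
ball=tri(rs,rd); top=tri(cv((511,87),so),cv((152,318),do)); print("ball",ball,"top",top)
c1=tri(cv((243,380),so),cv((255,120),do)); print("right cap",c1)
# battery
blue=lambda h:(h[...,0]>98)&(h[...,0]<118)&(h[...,1]>130)&(h[...,2]>50)
for im,o,a,b in((S,(300,228),(52,32),1),(D,(310,238),(30,50),1)):
    _,m=blob(im,o,(a,b if b>1 else 0) if b>1 else (a,32 if im is S else 50),blue)
    cnt=max(cv2.findContours(m,cv2.RETR_EXTERNAL,cv2.CHAIN_APPROX_NONE)[0],key=cv2.contourArea)
    r=cv2.minAreaRect(cnt); cc=np.array(r[0])+o; print("bat rect",cc,r[1:],onz(im,cc,.026))
L0=lambda p,P:np.array([p[0]+np.cos(p[2])*P[0]-np.sin(p[2])*P[1],p[1]+np.sin(p[2])*P[0]+np.cos(p[2])*P[1],P[2]])
th=-.03; PB=np.array([-.030-.05*np.sin(.5),-.150,.0719]);PT=np.array([-.020,.172,.163])
res=lambda p:np.hstack([proj(S,L0(p,PB))[0]-rs,proj(D,L0(p,PB))[0]-rd,proj(S,L0(p,PT))[0]-cv((511,87),so),proj(D,L0(p,PT))[0]-cv((152,318),do)])
s=least_squares(res,[.5,0,0]); print("lantern",s.x,np.degrees(s.x[2]),res(s.x).round(1)); p=s.x; np.save("L.npy",p)
v=[("lipL",(-.14,.073,.028)),("lipR",(-.14,-.073,.028)),("floor-",(-.14,0,.006)),("con",(.035,0,.027)),("conL",(.035,.06,.027)),("conR",(.035,-.06,.027)),("postR",(0,-.088,.06)),("postL",(0,.088,.06))]
for n,P in v: print(n,((proj(S,L0(p,P))[0]-so+.5)*4-.5).round(),((proj(D,L0(p,P))[0]-do+.5)*4-.5).round())
E
python3 fit.py
```

```text
red [(np.int32(52), array([285.82692308, 257.11538462]))] [(np.int32(49), array([335.46938776, 213.51020408]))]
org [(np.int32(32), array([315.625  , 259.46875]))] [(np.int32(20), array([312.75, 229.45]))]
ball [ 0.51086687 -0.07932177  0.07306832] top [0.60600083 0.22651044 0.16000034]
right cap [ 0.56759508 -0.02985028  0.05791157]Traceback (most recent call last):
  File "fit.py", line 26, in <module>
    _,m=blob(im,o,(a,b if b>1 else 0) if b>1 else (a,32 if im is S else 50),blue)
        ~~~~^^^^^^^^^^^^^^^^^^^^^^^^^^^^^^^^^^^^^^^^^^^^^^^^^^^^^^^^^^^^^^^^^^^^^
  File "fit.py", line 11, in blob
    c=im["frame"][off[1]:off[1]+sz[1],off[0]:off[0]+sz[0]]; h=cv2.cvtColor(c,cv2.COLOR_BGR2HSV).astype(int)
                                             ~~~~~~^~~~~~
TypeError: unsupported operand type(s) for +: 'int' and 'tuple'
```

```bash
python3 - <<'E'
s=open("fit.py").read()
s=s.replace("in((S,(300,228),(52,32),1),(D,(310,238),(30,50),1))","in((S,(300,228),52,32),(D,(310,238),30,50))").replace("(a,b if b>1 else 0) if b>1 else (a,32 if im is S else 50)","(a,b)")
open("fit.py","w").write(s)
E
python3 fit.py
```

```text
red [(np.int32(52), array([285.82692308, 257.11538462]))] [(np.int32(49), array([335.46938776, 213.51020408]))]
org [(np.int32(32), array([315.625  , 259.46875]))] [(np.int32(20), array([312.75, 229.45]))]
ball [ 0.51086687 -0.07932177  0.07306832] top [0.60600083 0.22651044 0.16000034]
right cap [ 0.56759508 -0.02985028  0.05791157]
bat rect [328.47188187 242.91827774] ((13.960087776184082, 31.315868377685547), 56.97613525390625) [0.52983943 0.08013694 0.026     ]
bat rect [326.8767128  262.32876587] ((13.810855865478516, 30.43069839477539), 20.556045532226562) [0.52660356 0.05688122 0.026     ]
lantern [ 0.59247471  0.05594597 -0.19372393] -11.099563465831658 [-0.5  0.6  0.1 -0.1  0.3 -1.3 -0.3 -0.1]
lipL [286. 230.] [392. 371.]
lipR [131. 316.] [441. 203.]
floor- [212. 297.] [416. 306.]
con [389. 387.] [158. 234.]
conL [451. 347.] [131. 303.]
conR [323. 428.] [184. 170.]
postR [253. 383.] [244. 117.]
postL [444. 268.] [168. 314.]
```

The fit is good: residuals are about 1 px, and the ball and column-top heights triangulate to 73 and 160 mm against 72 and 163. The block seems about 8 mm nearer than nominal. Battery x is about -64 mm in the lantern frame. I'll turn the jaws along the lantern's y and go above the spot behind the battery.

Call:
carry_out(series=[[[0,0,0],6.65],[[0,0,0],6.65],[[0,0,0],6.65],[[0,0,0],6.65],[[-20,-6,0],0],[[-38,-11,0],0],[[-38,-11,0],0],[[-38,-11,0],0],[[-38,-11,0],0],[[-38,-11,0],0]], fingers=40, squeeze=40)

```text
clock: 0.93
position: [0.2574, -0.3609, 0.2243]
ee_rot: [0.001, -0.621, 0.784, 0.004]
contact_force: [1.2, -0.8, -0.5]
width: 0.04
```

Call:
carry_out(series=[[[-38,-11,0],0],[[-38,-11,0],0],[[-38,-11,0],0],[[-38,-11,0],0],[[-38,-11,0],0],[[-38,-11,0],0],[[-38,-11,0],0],[[-38,-11,0],0],[[-38,-11,0],0],[[-20,-6,0],0]])

```text
clock: 1.77
position: [0.4467, -0.0109, 0.2248]
ee_rot: [0.002, -0.62, 0.785, 0.005]
contact_force: [0.6, -0.1, 0.0]
width: 0.0399
```

```bash
cat >> h.py <<'E'
def st():
    s=manip.get_state(); p=np.load("L.npy"); Rl=R.from_euler('z',p[2]).as_matrix()
    q=s["ee_rot"]; T=R.from_quat([q[1],q[2],q[3],q[0]]).as_matrix()
    l=Rl.T@(s["position"]-[p[0],p[1],0])*1000; TL=Rl.T@T
    print("t",round(s["clock"],2),"L",l.round(1),"yawerr",np.degrees(np.arctan2(TL[0,0],-TL[1,0])).round(2),"tilt",TL[:,2].round(3),"F_L",(Rl.T@s["contact_force"]).round(2),"w",round(s["width"]*1e3,1))
    return l,T,Rl
E
python3 - <<'E'
from h import *
import pickle
st()
for n in("scene","side","wrist"):
    im=manip.get_image(n); pickle.dump(im,open(n+"1.pkl","wb")); cv2.imwrite(f"pics/{n}1.png",im["frame"])
E
```

```text
t 1.77 L [-130.2  -93.7  224.8] yawerr -2.25 tilt [-0.005  0.01  -1.   ] F_L [0.64 0.01 0.04] w 39.9
```

View pics/wrist1.png

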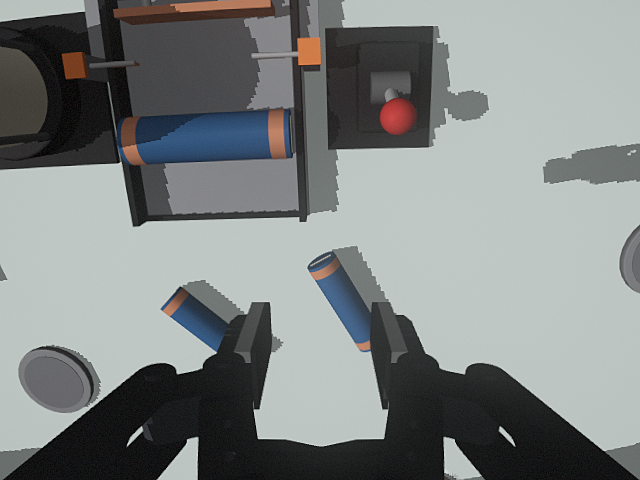

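The wrist picture shows the battery across the runway with its centre near (206,136). The post caps are at (76,66) and (309,51), the contact at about (195,14) and the ball at (398,117). I cast these into the lantern frame.

```bash
cat >> h.py <<'E'
def wpt(im,px,z,pos,T):
    K=np.array(im["K"],float); u=cv2.undistortPoints(np.array([[px]],float),K,np.array([float(im["k1"]),0,0,0]))[0,0]
    M=np.array(im["mount"]); d=T@M[:3,:3]@np.array([u[0],u[1],1.]); c=pos+T@M[:3,3]
    return c+d*(z-c[2])/d[2]
E
python3 - <<'E'
from h import *
import pickle
im=pickle.load(open("wrist1.pkl","rb")); l,T,Rl=st(); p=np.load("L.npy"); pos=manip.get_state()["position"]
for n,px,z in [("bat",(206,136),.03),("batL",(121,141),.026),("batR",(291,134),.026),("ball",(398,116),.0719),("capL",(76,66),.06),("capR",(309,51),.06),("contL",(115,20),.035),("contR",(274,10),.035),("lipL",(137,225),.006),("lipR",(304,220),.006),("flapL",(120,64),.048),("flapR",(268,55),.048)]:
    w=wpt(im,px,z,pos,T); print(n,w.round(4),(Rl.T@(w-[p[0],p[1],0])*1e3).round(1))
E
```

```text
t 1.92 L [-130.8  -96.2  224.4] yawerr -2.17 tilt [-0.007  0.008 -1.   ] F_L [-0.05  0.45 -0.29] w 40.1
bat [0.5272 0.0671 0.03  ] [-66.2  -1.6  30. ]
batL [0.5415 0.1416 0.026 ] [-66.6  74.2  26. ]
batR [ 0.5119 -0.0019  0.026 ] [-67.9 -72.3  26. ]
ball [ 0.5084 -0.0837  0.0719] [ -55.7 -153.2   71.9]
capL [0.6004 0.1386 0.06  ] [-8.1 82.6 60. ]
capR [ 0.5665 -0.0319  0.06  ] [ -8.6 -91.2  60. ]
contL [0.6299 0.109  0.035 ] [26.5 59.2 35. ]
contR [ 0.6046 -0.013   0.035 ] [ 25.2 -65.3  35. ]
lipL [0.4643 0.166  0.006 ] [-147.    83.4    6. ]
lipR [0.432  0.0077 0.006 ] [-148.1  -78.2    6. ]
flapL [0.5952 0.1104 0.048 ] [-7.9 53.9 48. ]
flapR [ 0.5726 -0.0015  0.048 ] [ -8.4 -60.2  48. ]
```

All of this is consistent: battery at x ≈ -67, block shifted about -8.5 mm, contact face at about 26.5. I square the tool, align behind the battery and go down in part.

Call:
carry_out(series=[[[-32,-6,0],-2.2],[[-32,-7,0],0],[[-32,-6,0],0],[[0,0,0],0],[[0,0,30],0],[[0,0,30],0],[[0,0,0],0]])

```text
clock: 2.5
position: [0.4836, 0.0714, 0.1635]
ee_rot: [-0.001, -0.633, 0.774, 0.002]
contact_force: [-1.3, 0.1, -1.4]
width: 0.0396
```

```bash
python3 -c "
from h import *
st()"
```

```text
t 2.5 L [-109.8   -5.8  163.5] yawerr -0.34 tilt [-0.005  0.001 -1.   ] F_L [-1.27 -0.15 -1.42] w 39.6
```

Call:
carry_out(series=[[[-6,3,0],0],[[0,0,35],0],[[0,0,35],0],[[0,0,30],0],[[0,0,25],0],[[0,0,12],0],[[0,0,5],0],[[0,0,0],0]])

```text
clock: 3.17
position: [0.4879, 0.0717, 0.0272]
ee_rot: [0.004, -0.629, 0.777, -0.003]
contact_force: [-1.0, 0.8, 0.4]
width: 0.04
```

Run:
```python
from h import *
st()
w=manip.get_image("wrist")["frame"]; s=manip.get_image("side")["frame"][190:310,270:430]
s=cv2.resize(s,None,fx=2.6,fy=2.6); o=np.zeros((480,800,3),np.uint8); w=cv2.resize(w,(384,288)); o[:288,:384]=w; o[:s.shape[0],384:384+s.shape[1]]=s[:,:416]; cv2.imwrite("pics/d1.png",o[:330])
```

```text
t 3.17 L [-105.7   -4.7   27.2] yawerr -0.96 tilt [ 0.01   0.002 -1.   ] F_L [-1.09  0.57  0.42] w 40.0
```

View pics/d1.png

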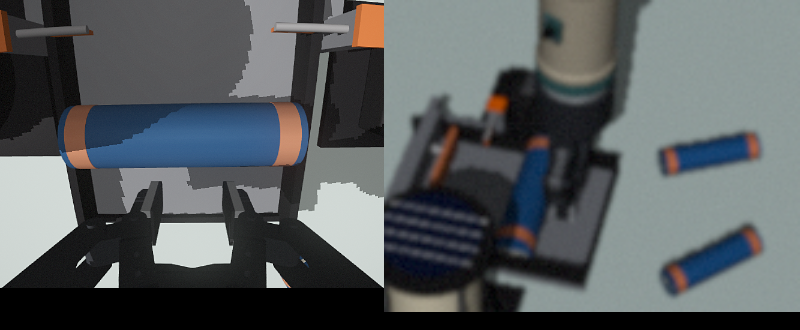

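The fingers are behind the battery, inside the rails, with the jaw midpoint at (190,205) against the battery's middle at (183,135). That is about 4 mm to the right. I trim this and drop to pushing height.

Call:
carry_out(series=[[[-4,3,4],-1],[[0,0,5],0],[[0,0,3],0],[[0,0,0],0]])

```text
clock: 3.6
position: [0.4906, 0.0768, 0.0199]
ee_rot: [0.009, -0.636, 0.771, -0.007]
contact_force: [0.2, -0.9, -0.7]
width: 0.04
```

```bash
python3 -c "
from h import *
st()"
```

```text
t 3.6 L [-104.     0.8   19.9] yawerr 0.14 tilt [ 0.022  0.005 -1.   ] F_L [ 0.37 -0.86 -0.69] w 40.0
```

Call:
carry_out(series=[[[0,0,4],0],[[0,0,3],0],[[0,-2,0],0],[[0,-2,0],0],[[0,-2,0],0],[[0,-2,0],0]])

```text
clock: 4.1
position: [0.499, 0.0755, 0.0127]
ee_rot: [0.009, -0.637, 0.771, -0.007]
contact_force: [-0.2, 0.7, 0.3]
width: 0.0403
```

```bash
python3 -c "
from h import *
st()"
```

```text
t 4.1 L [-95.5   1.2  12.7] yawerr 0.19 tilt [ 0.022  0.005 -1.   ] F_L [-0.32  0.67  0.29] w 40.3
```

Call:
carry_out(series=[[[0,-2,0],0],[[0,-2,0],0],[[0,-2,0],0],[[0,-2,0],0],[[0,-2,0],0],[[0,-2,0],0],[[0,-2,0],0],[[0,-2,0],0],[[0,-2,0],0],[[0,-2,0],0]])

```text
clock: 4.93
position: [0.5215, 0.0711, 0.0134]
ee_rot: [0.009, -0.636, 0.771, -0.007]
contact_force: [-0.0, 0.3, 0.2]
width: 0.0401
```

Call:
carry_out(series=[[[0,-2,0],0],[[0,-2,0],0],[[0,-2,0],0],[[0,-2,0],0],[[0,-2,0],0],[[0,-2,0],0],[[0,-2,0],0],[[0,-2,0],0],[[0,-2,0],0],[[0,0,0],0]])

```text
clock: 5.77
position: [0.5411, 0.0673, 0.0137]
ee_rot: [0.009, -0.636, 0.771, -0.007]
contact_force: [0.9, 0.5, -0.4]
width: 0.0403
```

Run:
```python
from h import *
st()
w=manip.get_image("wrist")["frame"]; cv2.imwrite("pics/p1.png",w)
```

```text
t 5.77 L [-52.6   1.2  13.7] yawerr 0.16 tilt [ 0.022  0.005 -1.   ] F_L [ 0.77  0.68 -0.4 ] w 40.3
```

View pics/p1.png

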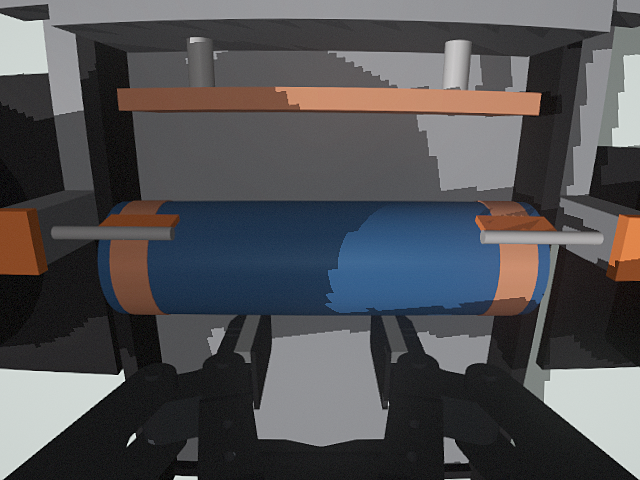

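The battery is square, spanning (100..548, 200..315). It sits at the fingers and is starting to lift both flaps at (140,222) and (515,224). I continue slowly.

Call:
carry_out(series=[[[0,-2,0],0],[[0,-2,0],0],[[0,-2,0],0],[[0,-2,0],0],[[0,-2,0],0],[[0,-2,0],0],[[0,-2,0],0],[[0,-1,0],0],[[0,-1,0],0],[[0,-1,0],0]])

```text
clock: 6.65
position: [0.553, 0.0644, 0.0128]
ee_rot: [0.004, -0.636, 0.771, -0.003]
contact_force: [-2.1, 1.1, 1.2]
width: 0.0398
```

Call:
carry_out(series=[[[0,-1.5,0],0],[[0,-1,0],0],[[0,-1,0],0]])

```text
clock: 6.9
position: [0.5558, 0.0638, 0.0127]
ee_rot: [0.004, -0.636, 0.771, -0.002]
contact_force: [-2.9, 0.3, 1.8]
width: 0.04
```

```bash
python3 -c "
from h import *
st()"
```

```text
t 6.9 L [-37.5   0.6  12.7] yawerr 0.15 tilt [ 0.008  0.003 -1.   ] F_L [-2.94 -0.26  1.8 ] w 40.0
```

Call:
carry_out(series=[[[0,-1.5,0],0],[[0,-1.5,0],0],[[0,-1.5,0],0],[[0,-1.5,0],0],[[0,-1.5,0],0]])

```text
clock: 7.32
position: [0.564, 0.0622, 0.0128]
ee_rot: [0.004, -0.636, 0.771, -0.002]
contact_force: [-2.9, 1.0, 0.5]
width: 0.0399
```

Call:
carry_out(series=[[[0,-1.5,0],0],[[0,-1.5,0],0],[[0,-1.5,0],0],[[0,-1.5,0],0]])

```text
clock: 7.65
position: [0.5712, 0.061, 0.013]
ee_rot: [0.004, -0.636, 0.771, -0.003]
contact_force: [-5.2, 2.2, 2.8]
width: 0.0399
```

```bash
python3 -c "
from h import *
st()"
```

```text
t 7.65 L [-21.8   0.8  13. ] yawerr 0.13 tilt [ 0.009  0.004 -1.   ] F_L [-5.49  1.13  2.84] w 39.9
```

Call:
carry_out(series=[[[0,-1.2,0],0],[[0,-1.2,0],0],[[0,-1.2,0],0]])

```text
clock: 7.9
position: [0.5724, 0.0606, 0.0125]
ee_rot: [0.002, -0.636, 0.772, -0.0]
contact_force: [-6.1, 2.1, 1.5]
width: 0.0399
```

Call:
carry_out(series=[[[0,-1.2,0],0],[[0,-1.2,0],0]])

```text
clock: 8.07
position: [0.5726, 0.0604, 0.0121]
ee_rot: [0.001, -0.636, 0.772, 0.001]
contact_force: [-6.0, 1.7, 3.8]
width: 0.0399
```

Run:
```python
from h import *
st()
w=manip.get_image("wrist")["frame"]; cv2.imwrite("pics/p2.png",w)
```

```text
t 8.07 L [-20.3   0.5  12.1] yawerr 0.07 tilt [-0.001  0.003 -1.   ] F_L [-6.18  0.48  3.76] w 39.9
```

View pics/p2.png

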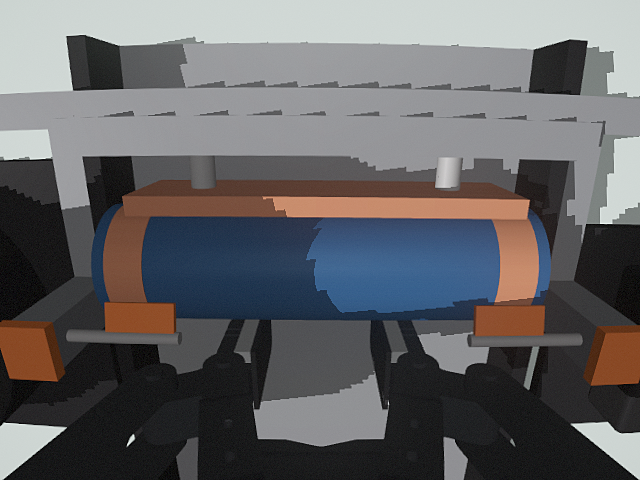

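The battery is against the contact, and the flaps at (140,317) and (510,320) still lean on its back. The force is 6 N and the 1.2 mm rows have stalled, so I raise the step a little.

Call:
carry_out(series=[[[0,-1.7,0],0],[[0,-1.7,0],0],[[0,-1.7,0],0]])

```text
clock: 8.37
position: [0.5732, 0.0598, 0.0113]
ee_rot: [-0.003, -0.636, 0.772, 0.004]
contact_force: [-5.6, 1.3, 1.9]
width: 0.0397
```

Call:
carry_out(series=[[[0,-1.9,0],0],[[0,-1.9,0],0]])

```text
clock: 8.53
position: [0.5734, 0.0594, 0.0106]
ee_rot: [-0.005, -0.635, 0.772, 0.007]
contact_force: [-6.4, 1.5, 2.4]
width: 0.0401
```

```bash
python3 -c "
from h import *
st()"
```

```text
t 8.53 L [-19.4  -0.3  10.6] yawerr 0.01 tilt [-0.018  0.001 -1.   ] F_L [-6.61  0.22  2.36] w 40.1
```

Call:
carry_out(series=[[[0,-2.6,-1],0],[[0,-2.6,-0.5],0]])

```text
clock: 8.7
position: [0.5745, 0.059, 0.0109]
ee_rot: [-0.008, -0.635, 0.772, 0.01]
contact_force: [-6.2, 0.8, 3.8]
width: 0.04
```

Call:
carry_out(series=[[[0,-3.2,-0.5],0],[[0,-3.2,-0.5],0]])

```text
clock: 8.87
position: [0.5752, 0.0588, 0.0108]
ee_rot: [-0.012, -0.635, 0.772, 0.015]
contact_force: [-8.6, 1.6, 4.1]
width: 0.0399
```

```bash
python3 -c "
from h import *
st()"
```

```text
t 8.87 L [-17.5  -0.6  10.8] yawerr -0.07 tilt [-0.039 -0.001 -0.999] F_L [-8.71 -0.11  4.14] w 39.9
```

Call:
carry_out(series=[[[0,-3.6,-0.7],0],[[0,-3.6,-0.7],0]])

```text
clock: 9.03
position: [0.5757, 0.0586, 0.0109]
ee_rot: [-0.017, -0.634, 0.773, 0.02]
contact_force: [-8.7, 2.8, 3.7]
width: 0.0398
```

Call:
carry_out(series=[[[0,-3.8,-0.7],0],[[0,-3.8,-0.7],0]])

```text
clock: 9.2
position: [0.5759, 0.0586, 0.011]
ee_rot: [-0.023, -0.634, 0.773, 0.026]
contact_force: [-8.6, 1.8, 4.2]
width: 0.0397
```

Run:
```python
from h import *
st()
w=manip.get_image("wrist")["frame"]; cv2.imwrite("pics/p3.png",w[150:420])
```

```text
t 9.2 L [-16.8  -0.6  11. ] yawerr -0.14 tilt [-0.069 -0.002 -0.998] F_L [-8.84  0.15  4.16] w 39.7
```

View pics/p3.png

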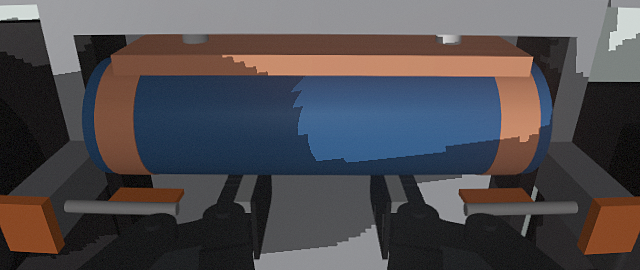

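Both flaps at (145,193) and (505,195) now hang behind the battery, with a clear gap to its lower edge at row 175. So they seem to have dropped, at about 9 N. I ease off slowly, so that the battery comes back on the fingers if they did not.

Call:
carry_out(series=[[[0,-1.5,0],0],[[0,-0.5,0],0],[[0,0.5,0],0],[[0,0.7,0],0],[[0,0.7,0],0]])

```text
clock: 9.67
position: [0.5733, 0.0591, 0.0098]
ee_rot: [-0.025, -0.634, 0.772, 0.028]
contact_force: [-3.2, -0.7, 0.3]
width: 0.0397
```

Call:
carry_out(series=[[[0,1,0],0],[[0,1,0],0],[[0,1,0],0],[[0,1,0],0],[[0,1,0],0],[[0,1,0],0]])

```text
clock: 10.17
position: [0.5704, 0.0597, 0.0104]
ee_rot: [-0.022, -0.634, 0.772, 0.026]
contact_force: [-0.9, 0.1, 0.2]
width: 0.0404
```

Run:
```python
from h import *
st()
w=manip.get_image("wrist")["frame"]; cv2.imwrite("pics/p4.png",w[150:420])
```

```text
t 10.17 L [-22.4  -0.5  10.4] yawerr -0.12 tilt [-0.068 -0.002 -0.998] F_L [-0.94 -0.03  0.15] w 40.4
```

View pics/p4.png

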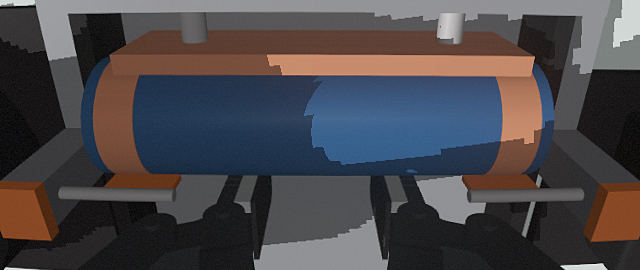

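The force fell to zero. The battery settled back against the bottom edges of both hanging flaps (row 175), and the spring stays compressed. I back off further and measure whether it stays.

Call:
carry_out(series=[[[0,2,0],0],[[0,2,0],0],[[0,2,0],0],[[0,2,0],0],[[0,2,0],0],[[0,2,0],0],[[0,3,0],0],[[0,3,0],0],[[0,0,0],0]])

```text
clock: 10.97
position: [0.5557, 0.0629, 0.0134]
ee_rot: [-0.019, -0.635, 0.772, 0.022]
contact_force: [0.6, 0.2, -0.1]
width: 0.04
```

Run:
```python
from h import *
st()
w=manip.get_image("wrist")["frame"]; cv2.imwrite("pics/p5.png",w[100:420])
```

```text
t 10.97 L [-37.5  -0.2  13.4] yawerr -0.08 tilt [-0.057 -0.001 -0.998] F_L [ 0.52  0.35 -0.07] w 40.0
```

View pics/p5.png

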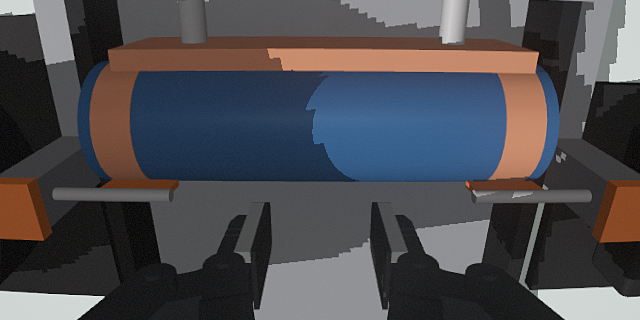

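The battery held with the fingers 15 mm clear, resting on both flaps: latched. I retreat, lift straight up, close the fingers and go behind the toggle ball (L ≈ -55, -151).

Call:
carry_out(series=[[[0,10,0],0],[[0,10,0],0],[[0,5,-15],0],[[0,0,-30],0],[[0,0,-35],0],[[0,0,-35],0],[[0,0,-10],0],[[0,0,0],0]])

```text
clock: 11.68
position: [0.5278, 0.068, 0.1419]
ee_rot: [-0.023, -0.635, 0.772, 0.026]
contact_force: [-0.3, 0.4, 0.8]
width: 0.0401
```

Call:
carry_out(series=[[[30,8,0],0],[[35,8,0],0],[[35,8,0],0],[[35,8,0],0],[[15,3,0],0],[[0,0,0],0],[[0,0,0],0]], fingers=0)

```text
clock: 12.27
position: [0.4556, -0.0733, 0.1397]
ee_rot: [-0.024, -0.637, 0.77, 0.029]
contact_force: [-0.2, 0.2, 0.0]
width: -0.0
```

Run:
```python
from h import *
l,T,Rl=st(); p=np.load("L.npy"); pos=manip.get_state()["position"]
im=manip.get_image("wrist"); h=cv2.cvtColor(im["frame"],cv2.COLOR_BGR2HSV)
m=(((h[...,0]<6)|(h[...,0]>172))&(h[...,1]>170)&(h[...,2]>90)).astype(np.uint8)
n,_,s,c=cv2.connectedComponentsWithStats(m); i=1+np.argmax(s[1:,4]); print(s[i],c[i]); w=wpt(im,c[i],.072,pos,T); print((Rl.T@(w-[p[0],p[1],0])*1e3).round(1))
```

```text
t 12.27 L [-109.4 -153.2  139.7] yawerr 0.23 tilt [-0.075 -0.001 -0.997] F_L [-0.2   0.15  0.  ] w -0.0
[291 130  33  31 385] [305.56363636 140.95844156]
[ -48.1 -145.3   72. ]
```

Call:
carry_out(series=[[[-3,0,20],0],[[0,0,30],0],[[0,0,25],0],[[0,0,7],0],[[0,0,0],0]])

```text
clock: 12.73
position: [0.4528, -0.0638, 0.055]
ee_rot: [-0.022, -0.639, 0.769, 0.028]
contact_force: [-0.6, -0.1, 0.6]
width: -0.0
```

```bash
python3 -c "
from h import *
st()"
```

```text
t 12.73 L [-114.  -144.4   55. ] yawerr 0.55 tilt [-0.071  0.001 -0.997] F_L [-0.57 -0.17  0.56] w -0.0
```

Call:
carry_out(series=[[[4,-8,-0.8],0],[[0,-8,-0.6],0],[[0,-8,-0.6],0],[[0,-5,-0.4],0],[[0,-5,-0.4],0],[[0,-5,-0.4],0],[[0,-5,-0.4],0],[[0,-5,-0.4],0]])

```text
clock: 13.4
position: [0.5062, -0.0766, 0.0601]
ee_rot: [-0.022, -0.64, 0.768, 0.027]
contact_force: [-1.9, 0.4, 1.7]
width: 0.0002
```

Call:
carry_out(series=[[[0,-5,-0.4],0],[[0,-5,-0.4],0],[[0,-5,-0.4],0],[[0,-5,-0.4],0]])

```text
clock: 13.73
position: [0.5284, -0.0808, 0.0604]
ee_rot: [-0.022, -0.64, 0.768, 0.027]
contact_force: [-1.2, 0.4, -0.1]
width: -0.0001
```

```bash
python3 -c "
from h import *
st()"
```

```text
t 13.73 L [ -36.5 -146.6   60.4] yawerr 0.7 tilt [-0.069  0.    -0.998] F_L [-1.21  0.15 -0.07] w -0.1
```

Call:
carry_out(series=[[[0,-3,-0.2],0],[[0,-3,-0.2],0]])

```text
clock: 13.9
position: [0.5318, -0.0814, 0.0597]
ee_rot: [-0.024, -0.64, 0.768, 0.03]
contact_force: [-11.5, 1.1, 10.9]
width: 0.0001
```

Call:
carry_out(series=[[[0,-2,-0.2],0],[[0,-2,-0.2],0],[[0,-2,-0.2],0]])

```text
clock: 14.15
position: [0.5313, -0.0814, 0.0595]
ee_rot: [-0.03, -0.64, 0.767, 0.036]
contact_force: [-5.6, 1.1, 4.9]
width: -0.0003
```

```bash
python3 -c "
from h import *
st()"
```

```text
t 14.15 L [ -33.6 -146.5   59.5] yawerr 0.75 tilt [-0.093 -0.    -0.996] F_L [-5.68  0.04  4.9 ] w -0.3
```

The force rose at the lever's stop, so the toggle is over. I back off, rise clear and check.

Call:
carry_out(series=[[[0,3,0],0],[[0,10,0],0],[[0,20,0],0],[[0,25,-5],0],[[0,20,-30],0],[[0,0,-40],0],[[0,0,-40],0],[[0,0,-40],0],[[0,0,0],0]])

```text
clock: 14.9
position: [0.464, -0.0685, 0.2244]
ee_rot: [-0.028, -0.64, 0.767, 0.035]
contact_force: [1.4, 0.2, -0.3]
width: -0.0001
```

Run:
```python
from h import *
l,T,Rl=st(); p=np.load("L.npy"); pos=manip.get_state()["position"]
im=manip.get_image("wrist"); h=cv2.cvtColor(im["frame"],cv2.COLOR_BGR2HSV)
m=(((h[...,0]<6)|(h[...,0]>172))&(h[...,1]>170)&(h[...,2]>90)).astype(np.uint8)
n,_,s,c=cv2.connectedComponentsWithStats(m); i=1+np.argmax(s[1:,4]); print(s[i],c[i]); w=wpt(im,c[i],.072,pos,T); print((Rl.T@(w-[p[0],p[1],0])*1e3).round(1))
b=im["frame"]; S=manip.get_image("scene")["frame"][200:310,260:400]; S=cv2.resize(S,None,fx=2.7,fy=2.7,interpolation=cv2.INTER_CUBIC)
o=np.zeros((480,800,3),np.uint8); o[:300,:400]=cv2.resize(b,(400,300)); o[:S.shape[0],400:400+S.shape[1]]=S; cv2.imwrite("pics/f.png",o[:300])
```

```text
t 14.9 L [-102.1 -146.8  224.4] yawerr 0.73 tilt [-0.089  0.001 -0.996] F_L [ 1.3   0.48 -0.34] w -0.1
[310  60  27  33 463] [321.53563715  77.73650108]
[ -12.2 -145.8   72. ]
```

View pics/f.png

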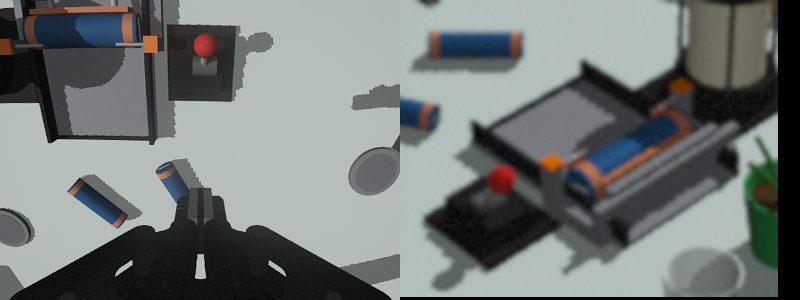

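The ball is at (204,45), flipped over, and the battery is held at its seat. The single-view ball estimate (x ≈ -12) is near the threshold, so I triangulate it from the two fixed cameras and compare with its start position.

```bash
python3 fit.py >/dev/null
python3 - <<'E'
from fit import *
import fit
p=np.load("L.npy"); Rl=R.from_euler('z',p[2]).as_matrix()
f=lambda w:(Rl.T@(w-[p[0],p[1],0])*1e3).round(1)
print("before",f(fit.ball))
s=manip.get_image("scene");d=manip.get_image("side")
a=max(blob(s,so,(170,140),red)[0],key=lambda a:a[0]);b=max(blob(d,do,(170,150),red)[0],key=lambda a:a[0])
print(a,b,"after",f(tri(a[1],b[1])))
for an in(.8,.9,1.0):
    t=an-.5; P=L0(p,np.array([-.03+.05*np.sin(t),-.15,.028+.05*np.cos(t)])); print(an,proj(s,P),proj(d,P))
E
```

```text
red [(np.int32(52), array([285.82692308, 257.11538462]))] [(np.int32(49), array([335.46938776, 213.51020408]))]
org [(np.int32(32), array([315.625  , 259.46875]))] [(np.int32(20), array([312.75, 229.45]))]
ball [ 0.51086687 -0.07932177  0.07306832] top [0.60600083 0.22651044 0.16000034]
right cap [ 0.56759508 -0.02985028  0.05791157]
bat rect [328.47188187 242.91827774] ((13.960087776184082, 31.315868377685547), 56.97613525390625) [0.52983943 0.08013694 0.026     ]
bat rect [326.8767128  262.32876587] ((13.810855865478516, 30.43069839477539), 20.556045532226562) [0.52660356 0.05688122 0.026     ]
lantern [ 0.59247471  0.05594597 -0.19372393] -11.099563465831658 [-0.5  0.6  0.1 -0.1  0.3 -1.3 -0.3 -0.1]
lipL [286. 230.] [392. 371.]
lipR [131. 316.] [441. 203.]
floor- [212. 297.] [416. 306.]
con [389. 387.] [158. 234.]
conL [451. 347.] [131. 303.]
conR [323. 428.] [184. 170.]
postR [253. 383.] [244. 117.]
postL [444. 268.] [168. 314.]
before [ -54.  -148.4   73.1]
(np.int32(60), array([297.4       , 265.71666667])) (np.int32(42), array([319.21428571, 210.66666667])) after [  -8.2 -149.2   72.4]
0.8 [[295.31977365 263.55604874]] [[321.8239997  210.00188985]]
0.9 [[296.58821444 264.95141355]] [[320.17482345 210.15785148]]
1.0 [[297.81578629 266.4562835 ]] [[318.60031893 210.44582021]]
```

```bash
python3 -c "
from h import *
st(); print(manip.sign_off())"
```

```text
t 15.1 L [-107.7 -146.4  216.3] yawerr 0.72 tilt [-0.107  0.003 -0.994] F_L [ 0.84  0.09 -0.51] w 0.0
the job is handed in; nothing more can be done
None
```

The battery is latched and the toggle is on; I handed the job in at 15.1 s, with no verdict reported.

- **Battery:** I rolled it in with two spread fingers at about 24 mm/s or slower. I saw at most about 9 N at the wrist, read between calls. Both flaps dropped behind it. When I eased off, it settled back on both flaps and stayed there square, with the fingers 15 mm clear. The last picture shows it still held. I judged the latching from the pictures, because the latch angles cannot be read.
- **Toggle:** I pushed it over until it met its stop, with about 12 N on the wrist. From the two fixed cameras the ball is at x = -8 mm in the lantern frame (it started at -54 mm), which is about 0.96 rad. A single wrist view gave -12 mm (about 0.87 rad). That view is less accurate, since the tool had tilted by about 0.1 rad.
- **Rest of the table:** The arm is well clear and touches nothing. Only the lantern area is in the last picture and I made no final measurement of the other objects, but no move went near them.

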